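# Tare the kitchen scale with its thumbwheel

## Robot

A 6-joint arm with a two-finger parallel gripper is mounted at the origin on the work surface. World frame = base frame: x ahead of the robot, y to its left, z up, the work surface at z = 0. Lengths are in m, angles in rad, forces in N, time in s.
With the tool pointing down it reaches from about 0.225 to 0.875 m from the base axis. Payload 3.4 kg.
Tool frame: the origin (TCP) lies midway between the tips of the shut fingers; the grasp point (between the pads) lies 19 mm behind it; z points along the fingers, y is the line along which they close (so a half turn about z gives the same grasp; the last joint's range is limited). The gripper opens to 85 mm and grips with 20 to 120 N. Pads are 22 mm wide; open, the fingers measure 114 mm over their backs; the gripper's body (76 mm by 85 mm) begins 54 mm behind the grasp point. The pads swing forward as they close: fully open they stand 13 mm farther back than shut.
Start: joints at [1.081, 0.276, 1.505, -0, 1.361, -0.121], TCP at [0.207, 0.536, 0.231] pointing down, gripper open.
Joint ranges: [-2.89, 2.89], [-0.75, 2.08], [0.22, 2.7], [-1.18, 4.32], [0.11, 2.71], [-2.7, 2.7]. Speed limits (rad/s): [2.57, 2.57, 3.14, 3.14, 3.14, 3.14].

## Interface

Orientations are given as a unit quaternion [w, x, y, z].
In Python, from rig import * gives the robot as it stands.
- The arm moves only by the tool apply_moves, never from a script. Its argument "steps" is one flat list of numbers, 4 for each row, row after row: the shift along the world's x, y, z in cm, then the turn about the world's z in degrees. A call has 1 to 8 rows; each row is the pose to reach, as a shift and turn from the pose commanded when the call began; what a row does not reach only later rows make up. A row lasts 1/12 s, in which the tool goes at most 41.7 mm and 7.16 degrees, less where a joint would pass 70% of its speed; a pose out of reach is approached as far as the arm can. A call with a gripper value outside its range is refused whole. "jaw" is the closure in counts, from 0 (fully open) to 255 (shut), set as the call begins (left out, the last holds). The fingers move at their own pace and stop on an object; "newtons" is the grip in N (left out, the last holds). Time passes only in rows, so rows that repeat a pose let the fingers close. It gives the time, the measured TCP pose, the force, the opening and the grip force at its end, in the units of the state.
- get_state(): the state, without advancing time (a new reading comes with each control period).
- get_image(name): name is "scene" or "top" or "wrist"; returns the picture (480x640x3 uint8, red, green, blue); there is no depth.
- calibration(name): a dict with "fx", "fy", "cx", "cy" (pixels), "k1" (the pictures are not rectified: a ray, as slopes to the right and down, at radius r is drawn at 1 + k1 r^2 times it, then the intrinsics apply), "xyz" and "rotation" of the camera in the world. Camera axes: x right, y up, looking along -z (the intrinsics and any distortion apply to the point x, -y, -z); pixel columns grow to the right and rows downward; lengths in m; the calibration is good to about 2 mm. A picture is of the moment at which its call begins: read the wrist's pose just before it. calibration takes no time and is no camera call; for the wrist camera it gives the pose at the moment of the call.
- sign_off(): hands the job in; it is judged then, once.
The state is a dict: "clock": time; "qpos": joint angles; "qd": joint speeds; "effort": joint torques, N m; "position": TCP position; "ee_rot": TCP orientation; "contact_force": force on the tool from outside, world axes, zero at the start; "moment": the same for the moment, N m; "width": finger opening in m; "gripper_force": force on a finger pad.
Only numpy, scipy, OpenCV 4.12 (cv2) and the standard library are available. Lean on these libraries where they do the work, as an engineer would, in place of code of your own. Each camera call takes 0.05 s, during which the arm holds its last target. There are 200 camera calls.

## Task

Set the white cup gently and upright in the middle of the scale's round steel platter and let go of it. Then roll the ribbed black wheel that stands a little out of the scale's deck, pressing lightly (never more than 12 N on the scale), until the red zero mark on the dial lies under the needle's tip, and take the hand away. Leave the jar, the sauce bottle and the plates where they stand.

Things in the scene. Friction and masses are not known exactly. Their poses are not given: they have to be found in the camera images.
- scale: Green dial scale, bolted down; press it with 12 N at most. Housing 210 (x) by 310 (y) by 60 mm high; origin under its centre on the counter, z up. In its frame: round platter at (0, +80) mm, square glass window over the dial (118 mm, steel frame 6 mm high) at (+38, -78) mm, thumbwheel at (-66, -78) mm. The deck round the wheel is flat, 60 mm above the counter.
- wheel_slot (a point): Centre of the thumbwheel's slot, at deck height (60 mm above the counter), axes as the scale's. The wheel is a black ribbed disc, 30 mm radius, 16 mm wide, axle along the scale's y below the deck. Only its crest stands out: 5 to 15 mm above the deck, different every time and not measured: feel for it from above. It sits on a spring (6 N per mm, preload about 1 N, 4 mm travel).
- tare_wheel (a joint): Turn of the thumbwheel, rad; stays where left. It cannot be pinched: press on the crest (6 to 8 N drives it, 2 N slips) and sweep about 20 mm along the scale's x, lift, go back, repeat. Sweeping to the scale's +x makes it and the dial angle grow, -x shrink; 50 mm of sweep turns the dial 1 rad. Stiff: about 2.5 N along the rim.
- dial (a joint): Angle of the white dial face under the window, rad, growing clockwise seen from above; at 0 its red zero mark points to the scale's +x. Turned only by the thumbwheel (0.6 rad of dial per rad of wheel). Starts between -0.3 and 0.3.
- needle (a joint): Angle of the black needle over the dial, rad, growing clockwise seen from above with the load on the platter (about 4.1 rad per kg); 0 (towards the scale's +x) with the platter empty. The mark lies under the needle when joint dial equals joint needle.
- needle_tip (a point): Point near the needle's tip, 45 mm from the dial's centre.
- dial_zero (a point): Middle of the red zero mark on the dial face (a bar 22 by 6 mm, 4 to 22 mm below the glass), 45 mm from the dial's centre.
- pan_top (a point): Centre of the top face of the round steel platter, 130 mm across and 5 mm thick, 90 mm above the counter when empty; it sinks on a soft spring (0.3 N per mm, about 6 to 12 mm with the cup on it).
- cup: White porcelain cup without handle, round, 60 mm across the rim, 70 mm high, wall 4 mm, open on top, 0.17 to 0.35 kg; origin at the centre of its underside, z up. Stands on the counter left or right of the scale.
- jar: Amber glass jar with a red lid, 60 mm across, 85 mm high, origin under its centre. Bystander.
- sauce_bottle: Red sauce bottle, 60 mm across, 190 mm high, origin under its centre. Bystander.
- plates: Stack of white plates, 176 mm across, 51 mm high, origin under its centre. Bystander.

How it is judged:
By the outcome, as a careful person would: the job done as asked, in the order asked, and still so for the second after the job is handed in, with the robot touching nothing.
It also fails if it takes over 67 s, if anything falls off the work surface, if the arm or the gripper's body presses on something with over 40 N, if the wrist force passes 120 N, or if a joint passes its speed limit or range.

## Working session

There is one attempt and no reset: what is moved stays moved. The work goes in short steps, Python scripts to look and compute and a tool call to move; the robot and the scene stay as the last step left them, time stands still between calls to the robot, and variables do not carry over. Pictures are saved under pics/ and viewed, at most 10 in all, crops included, and the job is handed in when it is done.

Besides the shell and the picture viewer there is one more tool, called by a JSON object that holds its "api" and its "payload", one argument or row to a line. apply_moves: Moves the arm, as the interface text tells. Its arguments: {"type":"object","properties":{"steps":{"type":"array","items":{"type":"number"}},"jaw":{"type":"number"},"newtons":{"type":"number"}},"required":["steps"]}

```bash
mkdir -p pics; cat > h.py <<'E'
from rig import *
import numpy as np, cv2
def ray(cal,u,v):
    p=np.array([[[u,v]]],float)
    x,y=(u-cal["cx"])/cal["fx"],(v-cal["cy"])/cal["fy"]
    a,b=x,y
    for _ in range(30):
        s=1+cal["k1"]*(a*a+b*b); a,b=x/s,y/s
    R=np.array(cal["rotation"],float)
    d=R@np.array([a,-b,-1.0]); return np.array(cal["xyz"]),d
def onz(cal,u,v,z):
    o,d=ray(cal,u,v); return o+d*(z-o[2])/d[2]
def proj(cal,P):
    R=np.array(cal["rotation"],float); c=R.T@(np.array(P)-np.array(cal["xyz"]))
    a,b=c[0]/-c[2],-c[1]/-c[2]; s=1+cal["k1"]*(a*a+b*b)
    return np.array([cal["cx"]+cal["fx"]*a*s,cal["cy"]+cal["fy"]*b*s])
def snap(name,f):
    cal=calibration(name); im=get_image(name); cv2.imwrite(f"pics/{f}.png",im[:,:,::-1]); return im,cal
E
python3 - <<'E'
from h import *
for n in("top","scene"):
    im,c=snap(n,n+"0"); print(n,c)
print(get_state())
E
```

```text
top {'fx': 541.980166768938, 'fy': 541.980166768938, 'cx': 321.10415541505586, 'cy': 250.95759073955247, 'k1': -0.063694409364019, 'xyz': array([ 0.39515795, -0.02439219,  1.33695931]), 'rotation': array([ 0.71288129,  0.0583328 , -0.05145281, -0.69695779])}
scene {'fx': 552.7318191678942, 'fy': 552.7318191678942, 'cx': 319.1960875888256, 'cy': 243.09074417540404, 'k1': -0.11605470263016697, 'xyz': array([ 1.06542942, -0.84476168,  1.04422122]), 'rotation': array([0.89168431, 0.37640141, 0.09479525, 0.23288393])}
{'clock': 0.1, 'qpos': array([ 1.08102981e+00,  2.76550533e-01,  1.50601530e+00, -5.05351076e-05,
        1.36071125e+00, -1.21014902e-01]), 'qd': array([-0.00230491,  0.00118709, -0.00352633, -0.00047312, -0.00139745,
        0.00041489]), 'effort': array([ 8.92915796e-04, -4.17702234e+01, -2.46403545e+01, -4.54063820e-04,
        5.77384169e-03, -1.80092758e-05]), 'position': array([0.20706233, 0.53590983, 0.23051201]), 'ee_rot': array([-2.29661624e-04,  1.83327691e-01,  9.83051498e-01, -8.10676198e-04]), 'contact_force': array([-0.22798822,  0.47408032, -1.21159999]), 'moment': array([-0.00511099,  0.06250542,  0.02204656]), 'gripper_force': 0.0, 'width': 0.085293419412464}
```

Rotation is a quaternion; I'll convert it.

```bash
sed -i 's/R=np.array(cal\["rotation"\],float)/R=RM(cal["rotation"])/' h.py; cat >> h.py <<'E'
from scipy.spatial.transform import Rotation as Ro
def RM(q): return Ro.from_quat(np.roll(q,-1)).as_matrix()
E
```

```text
(no output)
```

View pics/top0.png

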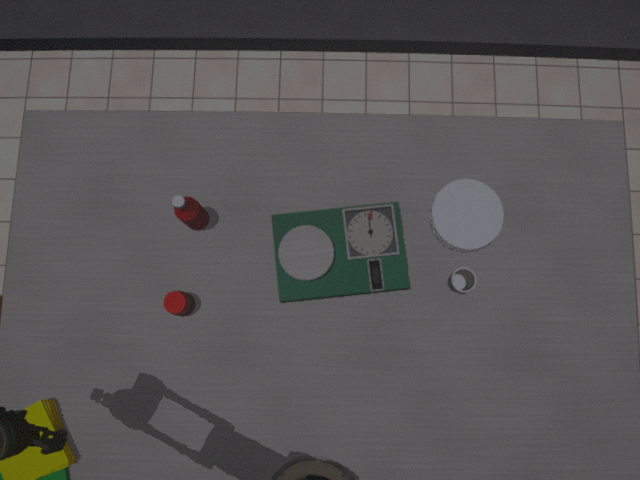

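View pics/scene0.png

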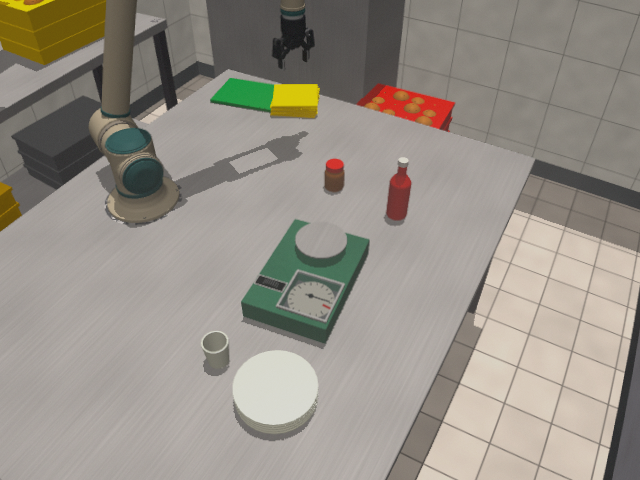

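Top view: platter (306,252), dial (371,232) and wheel (376,274) on the green scale, cup (463,280) and plates (467,215) to the right, jar (178,303) and bottle (190,213) to the left. The scene view agrees.

```bash
cat > m.py <<'E'
from h import *
im=cv2.imread("pics/top0.png"); c=calibration("top"); hsv=cv2.cvtColor(im,cv2.COLOR_BGR2HSV)
# green deck
m=cv2.inRange(hsv,(60,80,20),(95,255,255)); m[:180]=0;m[320:]=0;m[:,:250]=0;m[:,430:]=0
pts=cv2.findNonZero(m); r=cv2.minAreaRect(pts); b=cv2.boxPoints(r); print("deck px",b.round(1).tolist())
P=np.array([onz(c,*p,0.06) for p in b]); print("corners",P.round(4).tolist())
ctr=P.mean(0); e=[P[1]-P[0],P[2]-P[1]]; print("ctr",ctr.round(4),[np.linalg.norm(x).round(4) for x in e],[np.degrees(np.arctan2(x[1],x[0])).round(2) for x in e])
g=cv2.cvtColor(im,cv2.COLOR_BGR2GRAY)
def blob(x0,x1,y0,y1,th,z):
    s=cv2.GaussianBlur(g,(3,3),0)[y0:y1,x0:x1]; mm=(s>th).astype(np.uint8)
    cs,_=cv2.findContours(mm,cv2.RETR_EXTERNAL,cv2.CHAIN_APPROX_NONE); k=max(cs,key=cv2.contourArea)
    q=np.array([onz(c,u+x0,v+y0,z)[:2] for u,v in k[:,0]]); (a,r)=cv2.minEnclosingCircle((q*1000).astype(np.float32)); print(x0,th,np.round(a,1),round(r,1),q.mean(0).round(4))
print(g[280,440:490],g[252,270:345:3])
for th in(110,120,130): blob(274,338,216,288,th,.09)
for th in(120,130,140,150): blob(447,480,262,298,th,.07)
for th in(130,150): blob(425,510,175,255,th,.051)
big=cv2.resize(np.hstack([im[195:310,265:415],im[195:310,420:510]]),None,fx=3.3,fy=3.3,interpolation=cv2.INTER_CUBIC); cv2.imwrite("pics/crop0.png",big)
E
python3 m.py
```

```text
deck px [[270.79998779296875, 215.1999969482422], [399.70001220703125, 201.89999389648438], [408.6000061035156, 288.0], [279.70001220703125, 301.3999938964844]]
corners [[0.6798, 0.1139, 0.06], [0.7196, -0.1971, 0.06], [0.511, -0.2183, 0.06], [0.4728, 0.0851, 0.06]]
ctr [ 0.5958 -0.0541  0.06  ] [np.float64(0.3135), np.float64(0.2096)] [np.float64(-82.71), np.float64(-174.2)]
[ 90  94  86  91  90  91  91  80  61  57  55  72 112  98 118 119 119 121
 119 118 118 119 116 119 118  85  67  65  67  59  67  64  65  63  81 109
 110  94  93  93  95  94  93  96  94  96  93  91  95  96] [ 90  92  60  99  99  99 102  97  99 102 103 102 101 105 103 102 102 101
 100  99 100  83  61  58  63]Traceback (most recent call last):
  File "m.py", line 14, in <module>
    for th in(110,120,130): blob(274,338,216,288,th,.09)
                            ~~~~^^^^^^^^^^^^^^^^^^^^^^^^
  File "m.py", line 11, in blob
    cs,_=cv2.findContours(mm,cv2.RETR_EXTERNAL,cv2.CHAIN_APPROX_NONE); k=max(cs,key=cv2.contourArea)
                                                                         ~~~^^^^^^^^^^^^^^^^^^^^^^^^
ValueError: max() iterable argument is empty
```

```bash
sed -i 's/^for th.*//; s/^print(g\[280.*//' m.py; cat >> m.py <<'E'
for th in(80,85,90): blob(276,338,222,284,th,.09)
for th in(100,105): blob(447,480,262,298,th,.07)
for th in(110,120,130): blob(425,510,175,255,th,.051)
cy,s=np.cos(np.radians(7)),np.sin(np.radians(7))
for n,(x,y,z) in dict(pan=(0,.08,.09),win=(.038,-.078,.066),wheel=(-.066,-.078,.065)).items():
    print(n,proj(c,[ctr[0]+cy*x-s*y,ctr[1]+s*x+cy*y,z]).round(1))
for n,p,z in(("pan",(306,252),.09),("win",(371,232),.066),("wheel",(376,274),.065),("cup",(463,280),.07),("jar",(178,303),.085),("sauce",(180,202),.19)): print(n,onz(c,*p,z).round(4))
E
python3 m.py
```

```text
deck px [[270.79998779296875, 215.1999969482422], [399.70001220703125, 201.89999389648438], [408.6000061035156, 288.0], [279.70001220703125, 301.3999938964844]]
corners [[0.6798, 0.1139, 0.06], [0.7196, -0.1971, 0.06], [0.511, -0.2183, 0.06], [0.4728, 0.0851, 0.06]]
ctr [ 0.5958 -0.0541  0.06  ] [np.float64(0.3135), np.float64(0.2096)] [np.float64(-82.71), np.float64(-174.2)]
276 80 [587.1  26.6] 64.7 [0.5865 0.0264]
276 85 [586.7  26.3] 63.7 [0.5864 0.0263]
276 90 [586.7  26.4] 63.0 [0.5864 0.0263]
447 100 [ 526.7 -330.8] 20.8 [ 0.5276 -0.3331]
447 105 [ 525.5 -329.6] 19.3 [ 0.528  -0.3332]
425 110 [ 697.4 -363.5] 87.1 [ 0.697  -0.3642]
425 120 [ 675.2 -352.3] 3.4 [ 0.6752 -0.3519]Traceback (most recent call last):
  File "m.py", line 20, in <module>
    for th in(110,120,130): blob(425,510,175,255,th,.051)
                            ~~~~^^^^^^^^^^^^^^^^^^^^^^^^^
  File "m.py", line 11, in blob
    cs,_=cv2.findContours(mm,cv2.RETR_EXTERNAL,cv2.CHAIN_APPROX_NONE); k=max(cs,key=cv2.contourArea)
                                                                         ~~~^^^^^^^^^^^^^^^^^^^^^^^^
ValueError: max() iterable argument is empty
```

View pics/crop0.png

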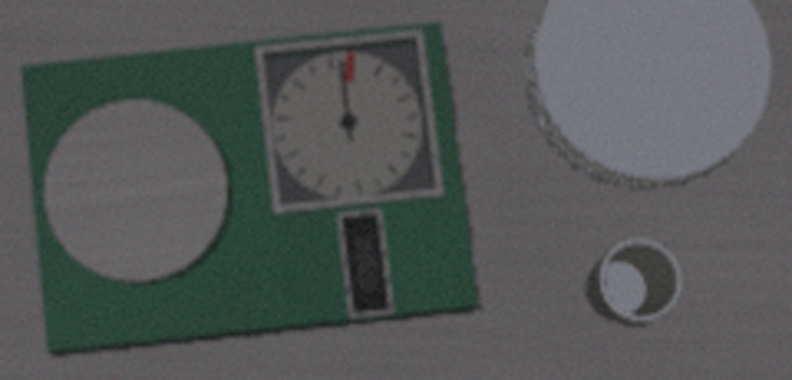

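The crop shows the dial centre at (348,121), window frame, wheel slot at (367,263), platter (136,190) and cup rim centre at (640,280).

```bash
cat > m2.py <<'E'
from h import *
c=calibration("top")
def px(X,Y,off=265): return X/3.3+off,Y/3.3+195
obs=np.array([[.5868,.0264],onz(c,*px(349,121),.066)[:2],onz(c,*px(367,263),.062)[:2]])
mod=np.array([[0,.08],[.038,-.078],[-.066,-.078]])
A=obs-obs.mean(0);B=mod-mod.mean(0)
th=np.arctan2((B[:,0]*A[:,1]-B[:,1]*A[:,0]).sum(),(A*B).sum())
R=np.array([[np.cos(th),-np.sin(th)],[np.sin(th),np.cos(th)]]); t=obs.mean(0)-R@mod.mean(0)
print("yaw",np.degrees(th),"t",t,"res mm",((R@mod.T).T+t-obs)*1000)
print("model",((R@mod.T).T+t).round(4))
print("cup",onz(c,640/3.3+270,280/3.3+195,.07).round(4))
for n,p,z in(("jar",(178,303),.085),("sauce",(180,202),.19),("plates",(467,215),.051)): print(n,onz(c,*p,z).round(4))
s=calibration("scene")
for P in ([.525,-.33,.07],[.525,-.33,0]): print(proj(s,P))
E
python3 m2.py
```

```text
yaw 7.168769695814573 t [ 0.59642012 -0.05433459] res mm [[-0.36327558 -1.35996053]
 [ 0.51554778  0.08713514]
 [-0.15227219  1.27282539]]
model [[ 0.5864  0.025 ]
 [ 0.6439 -0.127 ]
 [ 0.5407 -0.14  ]]
cup [ 0.5321 -0.3473  0.07  ]
jar [0.4617 0.3192 0.085 ]
sauce [0.6764 0.3001 0.19  ]
plates [ 0.6929 -0.3624  0.051 ]
[214.1997314  334.41439646]
[218.26661104 352.86642949]
```

{"api": "apply_moves", "payload": {
  "steps": [32.5,-88.3,0,21,32.5,-88.3,0,21,32.5,-88.3,0,21,32.5,-88.3,0,21,32.5,-88.3,0,21,32.5,-88.3,0,21,32.5,-88.3,0,21,32.5,-88.3,0,21],
  "jaw": 0
}}

```text
clock: 0.77
position: [0.3214, 0.2242, 0.2312]
ee_rot: [0.0, 0.001, 1.0, -0.0]
contact_force: [1.0, -0.3, -0.5]
width: 0.0852
gripper_force: 0.0
```

{"api": "apply_moves", "payload": {
  "steps": [21,-57,0,0,21,-57,0,0,21,-57,0,0,21,-57,0,0,21,-57,0,0,21,-57,0,0,21,-57,0,0,21,-57,0,0]
}}

```text
clock: 1.43
position: [0.4367, -0.0888, 0.2312]
ee_rot: [-0.0, 0.002, 1.0, 0.0]
contact_force: [1.3, 1.1, -0.0]
width: 0.0855
gripper_force: 0.0
```

{"api": "apply_moves", "payload": {
  "steps": [9.6,-25.7,0,0,9.6,-25.7,0,0,9.6,-25.7,0,0,9.6,-25.7,0,0,9.6,-25.7,0,0,9.6,-25.7,0,0,9.6,-25.7,0,0,9.6,-25.7,0,0]
}}

```text
clock: 2.1
position: [0.5341, -0.3493, 0.2295]
ee_rot: [0.0, 0.003, 1.0, -0.001]
contact_force: [1.1, -1.1, -0.0]
width: 0.0854
gripper_force: 0.0
```

```bash
python3 - <<'E'
from h import *
im,c=snap("wrist","w1"); print(c["xyz"],get_state()["position"])
for P in([.532,-.347,.07],[.532,-.347,0]): print(proj(c,P))
E
```

```text
[ 0.46410125 -0.34775326  0.37263294] [ 0.53302017 -0.34610762  0.22964255]
[323.40575795 217.04763642]
[323.1763578  203.10998591]
```

View pics/w1.png

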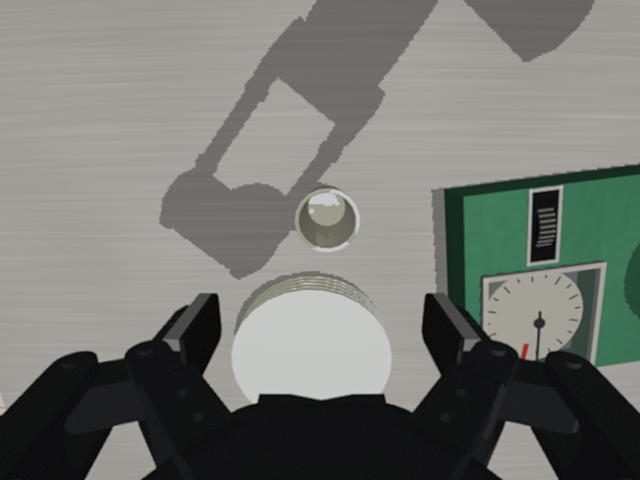

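The rim centre is at (327,220), 3-4 px from prediction: shift about +2 mm in x and y, then descend.

{"api": "apply_moves", "payload": {
  "steps": [0.2,0.2,-4,0,0.2,0.2,-8,0,0.2,0.2,-12,0,0.2,0.2,-15,0,0.2,0.2,-17.5,0,0.2,0.2,-19.5,0,0.2,0.2,-20.3,0,0.2,0.2,-20.3,0]
}}

```text
clock: 2.82
position: [0.5331, -0.3394, 0.0263]
ee_rot: [-0.002, 0.001, 1.0, 0.002]
contact_force: [-0.4, 0.7, -0.2]
width: 0.0851
gripper_force: 0.0
```

{"api": "apply_moves", "payload": {
  "steps": [0,0,0,0,0,0,0,0,0,0,0,0,0,0,0,0,0,0,0,0,0,0,0,0],
  "jaw": 255,
  "newtons": 25
}}

```text
clock: 3.32
position: [0.536, -0.3427, 0.0306]
ee_rot: [0.002, 0.001, 1.0, -0.001]
contact_force: [-0.3, -0.6, 6.7]
width: 0.0585
gripper_force: 26.5
```

{"api": "apply_moves", "payload": {
  "steps": [0,0,0.5,0,0,0,1.5,0,0,0,2.5,0,0,0,2.5,0,0,0,2.5,0,0,0,2.5,0],
  "newtons": 30
}}

```text
clock: 3.82
position: [0.5347, -0.3415, 0.0534]
ee_rot: [-0.0, 0.001, 1.0, 0.0]
contact_force: [-0.0, 0.3, -3.0]
width: 0.0586
gripper_force: 32.7
```

```bash
python3 - <<'E'
from h import *
im,c=snap("wrist","w2"); s=get_state(); print(s["position"],s["contact_force"],s["width"],s["gripper_force"])
im,c=snap("scene","s2"); cv2.imwrite("pics/s2c.png",cv2.resize(im[250:450,120:360,::-1],None,fx=2.5,fy=2.5))
E
```

```text
[ 0.53448795 -0.3413324   0.05301395] [-0.66386712 -0.19380584 -2.77238069] 0.05850169534871916 32.73483362223487
```

View pics/s2c.png

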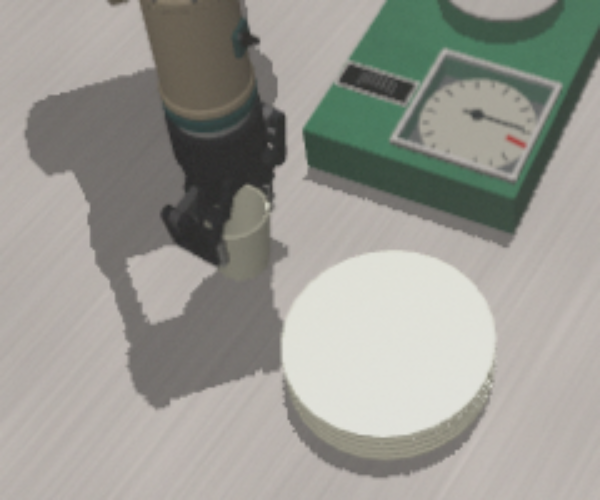

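Cup is held upright in the air with the plates untouched (weight ≈ 2.9 N). Carry it to above the platter.

{"api": "apply_moves", "payload": {
  "steps": [0,0,3,0,0,0,7,0,0,0,11,0,0.2,2,14,0,0.6,5,15,2,1.1,8.5,15,4,1.6,12,15,7,2.2,15.5,15,7]
}}

```text
clock: 4.58
position: [0.5563, -0.1852, 0.2033]
ee_rot: [-0.0, -0.06, 0.998, 0.0]
contact_force: [0.8, -0.4, -2.0]
width: 0.0582
gripper_force: 33.5
```

{"api": "apply_moves", "payload": {
  "steps": [0.5,3.5,0,0,1,7,0,0,1.5,10.5,0,0,2,14,0,0,2.5,17,0,0,2.8,19.5,0,0,3,21,0,0,3,21.2,0,0]
}}

```text
clock: 5.25
position: [0.5866, 0.0287, 0.2027]
ee_rot: [-0.0, -0.062, 0.998, 0.001]
contact_force: [-0.5, -0.8, -2.2]
width: 0.0583
gripper_force: 33.5
```

{"api": "apply_moves", "payload": {
  "steps": [0,0,0,0,0,0,0,0,0,0,0,0]
}}

```text
clock: 5.5
position: [0.5866, 0.0242, 0.2031]
ee_rot: [-0.0, -0.059, 0.998, -0.0]
contact_force: [-0.5, -0.6, -2.1]
width: 0.0583
gripper_force: 33.5
```

```bash
python3 - <<'E'
from h import *
im,c=snap("wrist","w3"); s=get_state(); print(s["position"],s["ee_rot"],s["contact_force"])
for P in([.5866,.0255,.09],[*s["position"][:2],s["position"][2]+.0415]): print(proj(c,P))
a=calibration("top"); t=get_image("top"); s2,_=snap("scene","s3")
cv2.imwrite("pics/c3.png",np.vstack([np.hstack([cv2.resize(im,(400,300)),cv2.resize(t[170:320,230:430],(400,300))]),np.hstack([cv2.resize(s2[180:360,220:460],(400,300)),0*cv2.resize(im,(400,300))])])[:,:,::-1])
E
```

```text
[0.58668372 0.02410091 0.20317941] [-2.19444757e-04 -5.91978192e-02  9.98246228e-01 -1.96131331e-04] [-0.06336346 -0.07717666 -1.37357359]
[322.13698287 232.9570793 ]
[318.86043688 351.41666867]
```

View pics/c3.png

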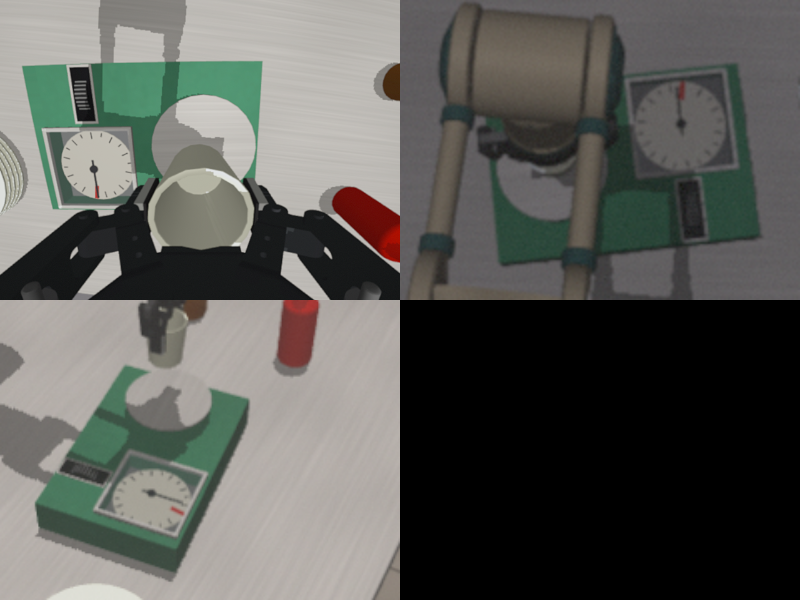

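Cup is upright in the grip over the platter; platter in the wrist view spans crop columns 152–258, slightly right of my prediction. I'll fit it.

```bash
cat > fit.py <<'E'
from h import *
from scipy.optimize import least_squares
im=cv2.imread("pics/w3.png"); c=calibration("wrist"); g=cv2.GaussianBlur(im,(3,3),0).astype(int)
hsv=cv2.cvtColor(im,cv2.COLOR_BGR2HSV); gm=cv2.inRange(hsv,(60,60,20),(95,255,255))
pts=[]
ctr=np.array([326,236])
for a in np.radians(np.arange(-180,181,3)):
    for r in range(60,115):
        u,v=(ctr+r*np.array([np.cos(a),np.sin(a)])).round().astype(int)
        if gm[v,u]and gm[v+int(round(2*np.sin(a))),u+int(round(2*np.cos(a)))]: pts.append((u,v,r,a)); break
pts=[p for p in pts if 72<p[2]<100 and p[1]<270]
Q=np.array([onz(c,p[0],p[1],.09)[:2] for p in pts])
f=least_squares(lambda x:np.hypot(*(Q-x[:2]).T)-.065,[.587,.026],loss="soft_l1",f_scale=.001)
print(len(Q),f.x,np.abs(f.fun).mean(),c["fx"],[(int(np.degrees(p[3])),p[2]) for p in pts][::4])
print(onz(c,320,344,get_state()["position"][2]+.0415))
E
python3 fit.py
```

```text
76 [0.58903534 0.02839763] 0.00037904285023089205 342.4765412128602 [(-180, 85), (-168, 86), (-156, 86), (-144, 86), (-132, 86), (-119, 86), (-108, 86), (-96, 85), (-84, 85), (-72, 85), (-59, 85), (-48, 86), (-36, 85), (-24, 85), (-12, 85), (6, 82), (18, 82), (159, 82), (171, 84)]
[0.58391839 0.02419446 0.244773  ]
```

{"api": "apply_moves", "payload": {
  "steps": [0.4,0.3,-2,0,0.4,0.3,-4,0,0.4,0.3,-6,0,0.4,0.3,-7,0,0.4,0.3,-7.5,0,0.4,0.3,-7.8,0,0.4,0.3,-7.8,0,0.4,0.3,-7.8,0]
}}

```text
clock: 6.32
position: [0.5916, 0.0282, 0.1263]
ee_rot: [0.001, -0.06, 0.998, -0.0]
contact_force: [-0.8, 0.6, -2.2]
width: 0.0584
gripper_force: 33.5
```

{"api": "apply_moves", "payload": {
  "steps": [0,0,-0.2,0,0,0,-0.4,0,0,0,-0.6,0,0,0,-0.8,0,0,0,-1,0,0,0,-1,0,0,0,-1,0]
}}

```text
clock: 6.9
position: [0.591, 0.0283, 0.1155]
ee_rot: [0.0, -0.06, 0.998, -0.0]
contact_force: [-0.1, -0.7, -0.9]
width: 0.0588
gripper_force: 33.6
```

{"api": "apply_moves", "payload": {
  "steps": [0,0,-0.2,0,0,0,-0.4,0,0,0,-0.5,0,0,0,-0.5,0,0,0,-0.5,0]
}}

```text
clock: 7.32
position: [0.591, 0.0283, 0.1105]
ee_rot: [0.0, -0.06, 0.998, -0.0]
contact_force: [-0.3, -0.9, 0.4]
width: 0.0585
gripper_force: 33.7
```

```bash
python3 - <<'E'
from h import *
im,c=snap("scene","s4"); s=get_state(); print(s["position"],s["contact_force"])
cv2.imwrite("pics/s4c.png",cv2.resize(im[190:350,230:390,::-1],None,fx=3.5,fy=3.5))
E
```

```text
[0.59103636 0.02826676 0.11048571] [ 0.29066358 -0.94193378  1.37052417]
```

View pics/s4c.png

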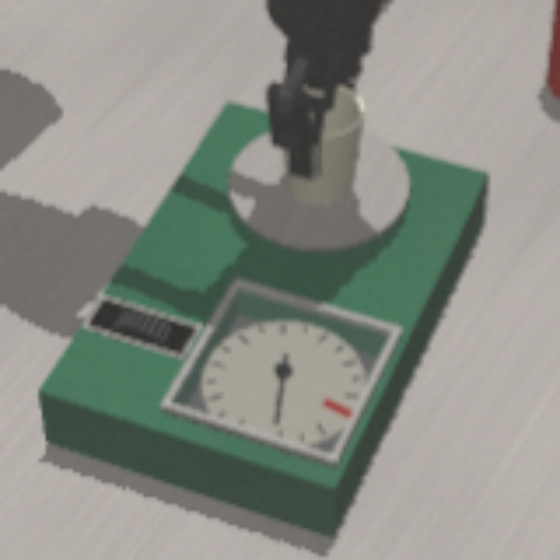

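The cup rests on the platter (needle deflected, weight borne). Release and rise straight up.

{"api": "apply_moves", "payload": {
  "steps": [0,0,0,0,0,0,0,0,0,0,0,0,0,0,0,0,0,0,0,0,0,0,0,0],
  "jaw": 0
}}

```text
clock: 7.87
position: [0.5908, 0.0284, 0.1103]
ee_rot: [-0.0, -0.06, 0.998, 0.0]
contact_force: [-0.6, 0.3, 1.6]
width: 0.0855
gripper_force: 0.0
```

{"api": "apply_moves", "payload": {
  "steps": [0,0,0.5,0,0,0,1.5,0,0,0,4,0,0,0,7,0,0,0,10,0,0,0,12,0,0,0,12,0]
}}

```text
clock: 8.45
position: [0.5939, 0.0282, 0.2369]
ee_rot: [0.006, -0.06, 0.998, -0.001]
contact_force: [0.5, -0.2, 0.7]
width: 0.0855
gripper_force: 0.0
```

```bash
cat > ang.py <<'E'
from h import *
import sys
t=sys.argv[1]
im,c=snap("scene",t)
Y=np.radians(7.17); T=np.array([.5964,-.0543]); R=np.array([[np.cos(Y),-np.sin(Y)],[np.sin(Y),np.cos(Y)]])
W=R@[.038,-.078]+T
# rectified view of the dial plane: 2 px/mm, scale x to the right, scale y up
def rect(im,c,z,h=60,k=4):
    d=np.arange(-h,h,1/k)/1000; X,Yy=np.meshgrid(d,-d)
    P=np.stack([X.ravel(),Yy.ravel()]);P=R@P; P=np.vstack([P+W[:,None],np.full(P.shape[1],z)]).T
    Rm=RM(c["rotation"]); q=(P-c["xyz"])@Rm; a=q[:,0]/-q[:,2]; b=q[:,1]/q[:,2]; s=1+c["k1"]*(a*a+b*b)
    mx=(c["cx"]+c["fx"]*a*s).reshape(X.shape).astype(np.float32); my=(c["cy"]+c["fy"]*b*s).reshape(X.shape).astype(np.float32)
    return cv2.remap(im,mx,my,cv2.INTER_CUBIC)
if __name__=="__main__":
    print(get_state()["position"],get_state()["contact_force"])
    o=[rect(im,c,.05)]
    if len(sys.argv)>2:
        tp,ct=snap("top",t+"t"); o.append(rect(tp,ct,.05))
        w,cw=snap("wrist",t+"w"); 
        cv2.imwrite(f"pics/{t}w2.png",cv2.resize(w,(400,300))[:,:,::-1])
        o[1]=np.hstack([o[1]])
    v=np.hstack([cv2.resize(x,(400,400)) for x in o]); cv2.imwrite(f"pics/{t}r.png",v[:,:,::-1])
E
python3 ang.py a1 x
```

```text
[0.59256485 0.02829265 0.2341875 ] [-0.32233598  0.89101443  0.54385037]
```

View pics/a1r.png

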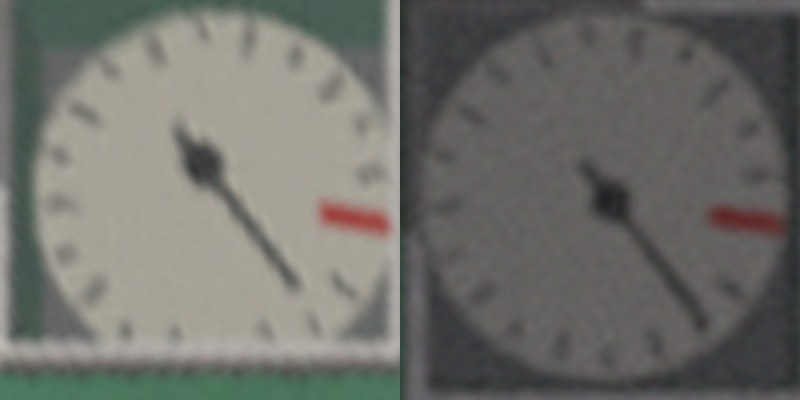

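Top-view tile: hub (610,200), needle tip (702,328) → ≈0.95 rad; red mark along (712,214)–(783,226) → ≈0.16 rad. The dial needs about +0.79 rad, i.e. ~40 mm of +x sweep. Go over the wheel with shut fingers, 10 mm on the −x side.

{"api": "apply_moves", "payload": {
  "steps": [-1,-3,0,0,-2.5,-7,0,0,-3.8,-10.5,0,0,-5.2,-14,0,0,-6.2,-16.8,0,0,-6.2,-16.8,-3,0,-6.2,-16.8,-6,0,-6.2,-16.8,-9,0],
  "jaw": 255
}}

```text
clock: 9.27
position: [0.5276, -0.1402, 0.1384]
ee_rot: [-0.001, -0.059, 0.998, 0.0]
contact_force: [1.0, -0.7, 0.7]
width: -0.0001
gripper_force: 0.0
```

```bash
cat > meas.py <<'E'
from h import *
import sys
sys.argv=["x","tmp"]
Y=np.radians(7.17)
from ang import rect
def angles(name):
    im=get_image(name); c=calibration(name)
    r=rect(im,c,.05,h=75,k=4); r=cv2.GaussianBlur(r,(5,5),0); h=cv2.cvtColor(r,cv2.COLOR_RGB2HSV); g=r.max(2).astype(float)
    red=(((h[...,0]<10)|(h[...,0]>170))&(h[...,1]>110)&(h[...,2]>40)).astype(np.uint8)
    n,l,st,ce=cv2.connectedComponentsWithStats(red); 
    if n<2: return name,"no red"
    k=1+np.argmax(st[1:,4]); m=ce[k]
    pr=np.argwhere(l==k)[:,::-1]-m; w,v=np.linalg.eigh(pr.T@pr); bar=v[:,1]
    # disc: bright unsaturated component around the middle
    th=.75*np.percentile(g[200:400,200:400],70)
    d=((g>th)&(h[...,1]<70)).astype(np.uint8); dk=(g<.6*np.percentile(g[200:400,200:400],70)).astype(np.uint8)
    n2,l2,st2,ce2=cv2.connectedComponentsWithStats(dk)
    # needle: dark component of greatest area within 35 mm of middle
    best=None
    for i in range(1,n2):
        q=np.hypot(*(ce2[i]-300))
        if q<120 and st2[i,4]>150 and st2[i,2]<260 and (best is None or st2[i,4]>st2[best,4]): best=i
    if best is None: return name,"no needle",m
    p=np.argwhere(l2==best)[:,::-1].astype(float)
    # hub = max of distance transform
    dt=cv2.distanceTransform((l2==best).astype(np.uint8),cv2.DIST_L2,5); hub=np.array(np.unravel_index(dt.argmax(),dt.shape))[::-1]
    qq=p-hub; far=np.hypot(*qq.T); s=qq[(far>60)]; s=s.mean(0); nd=np.arctan2(s[1],s[0])
    b=np.arctan2(bar[1],bar[0]); b=b if np.cos(b-np.arctan2(*(m-hub)[::-1]))>0 else b+np.pi
    mm=m-hub
    return name,"needle %.3f far %.0f hub %s mark_from_hub %.3f bar %.3f r %.1f"%(nd,far.max()/4,hub,np.arctan2(mm[1],mm[0]),(b+np.pi)%(2*np.pi)-np.pi,np.hypot(*mm)/4)
if __name__=="__main__":
    for n in("top","scene"): print(*angles(n))
    s=get_state(); print(s["clock"],s["position"].round(4),s["contact_force"].round(2))
E
sed -i 's/^im,c=snap("scene",t)/if __name__=="__main__": im,c=snap("scene",t)/' ang.py
python3 meas.py
```

```text
top no needle [474.12430427 324.29313544]
scene needle 0.914 far 25 hub [304 258] mark_from_hub 0.341 bar 0.193 r 47.9
9.3667 [ 0.5238 -0.1381  0.1345] [-2.07  0.35 -0.75]
```

{"api": "apply_moves", "payload": {
  "steps": [0,0,-2,0,0,0,-4,0,0,0,-5,0,0,0,-5.5,0,0,0,-5.5,0,0,0,-5.5,0,0,0,-5.5,0]
}}

```text
clock: 9.95
position: [0.5298, -0.1399, 0.0866]
ee_rot: [0.001, -0.06, 0.998, -0.0]
contact_force: [-0.2, 0.1, -0.1]
width: -0.0
gripper_force: 0.0
```

{"api": "apply_moves", "payload": {
  "steps": [0,0,-0.4,0,0,0,-0.8,0,0,0,-1,0,0,0,-1,0,0,0,-1,0]
}}

```text
clock: 10.37
position: [0.5287, -0.1396, 0.0752]
ee_rot: [-0.0, -0.06, 0.998, 0.0]
contact_force: [0.2, -0.1, 0.5]
width: -0.0003
gripper_force: 0.0
```

{"api": "apply_moves", "payload": {
  "steps": [0,0,-0.1,0,0,0,-0.1,0,0,0,-0.1,0]
}}

```text
clock: 10.62
position: [0.5289, -0.1397, 0.0744]
ee_rot: [0.0, -0.06, 0.998, 0.0]
contact_force: [-0.0, 0.3, -0.5]
width: -0.0001
gripper_force: 0.0
```

{"api": "apply_moves", "payload": {
  "steps": [0,0,-0.1,0,0,0,-0.1,0,0,0,-0.1,0]
}}

```text
clock: 10.87
position: [0.5288, -0.1396, 0.0733]
ee_rot: [-0.0, -0.06, 0.998, 0.0]
contact_force: [-0.0, -0.2, 0.4]
width: 0.0003
gripper_force: 0.0
```

{"api": "apply_moves", "payload": {
  "steps": [0,0,-0.1,0,0,0,-0.1,0,0,0,-0.1,0]
}}

```text
clock: 11.12
position: [0.5288, -0.1396, 0.0723]
ee_rot: [-0.0, -0.06, 0.998, 0.0]
contact_force: [-0.0, 0.3, 1.1]
width: -0.0
gripper_force: 0.0
```

{"api": "apply_moves", "payload": {
  "steps": [0.4,0,0,0,0.4,0,0,0,0.4,0,-0.05,0,0.4,0,-0.05,0]
}}

```text
clock: 11.45
position: [0.5329, -0.1396, 0.0718]
ee_rot: [-0.0, -0.06, 0.998, 0.0]
contact_force: [0.3, -0.7, 0.2]
width: 0.0002
gripper_force: 0.0
```

{"api": "apply_moves", "payload": {
  "steps": [0,0,-0.1,0,0,0,-0.1,0,0,0,-0.1,0]
}}

```text
clock: 11.7
position: [0.5327, -0.1396, 0.0708]
ee_rot: [-0.0, -0.06, 0.998, 0.0]
contact_force: [-0.3, 0.2, -0.2]
width: 0.0001
gripper_force: 0.0
```

{"api": "apply_moves", "payload": {
  "steps": [0,0,-0.1,0,0,0,-0.1,0,0,0,-0.1,0]
}}

```text
clock: 11.95
position: [0.5327, -0.1396, 0.0698]
ee_rot: [-0.0, -0.06, 0.998, 0.0]
contact_force: [0.2, -0.4, -0.3]
width: 0.0
gripper_force: 0.0
```

{"api": "apply_moves", "payload": {
  "steps": [0,0,-0.08,0,0,0,-0.08,0,0,0,-0.08,0]
}}

```text
clock: 12.2
position: [0.5328, -0.1396, 0.069]
ee_rot: [-0.0, -0.06, 0.998, 0.0]
contact_force: [-0.2, 0.2, 0.4]
width: -0.0
gripper_force: 0.0
```

{"api": "apply_moves", "payload": {
  "steps": [0,0,-0.07,0,0,0,-0.07,0,0,0,-0.07,0]
}}

```text
clock: 12.45
position: [0.5328, -0.1396, 0.0683]
ee_rot: [-0.0, -0.06, 0.998, 0.0]
contact_force: [-0.4, -1.0, -0.9]
width: 0.0001
gripper_force: 0.0
```

{"api": "apply_moves", "payload": {
  "steps": [0,0,-0.08,0,0,0,-0.08,0,0,0,-0.08,0]
}}

```text
clock: 12.7
position: [0.5327, -0.1396, 0.0675]
ee_rot: [-0.0, -0.06, 0.998, 0.0]
contact_force: [0.5, 0.2, -0.3]
width: 0.0003
gripper_force: 0.0
```

{"api": "apply_moves", "payload": {
  "steps": [0,0,-0.07,0,0,0,-0.07,0,0,0,-0.07,0]
}}

```text
clock: 12.95
position: [0.5328, -0.1396, 0.0668]
ee_rot: [-0.0, -0.06, 0.998, 0.0]
contact_force: [-0.0, 0.5, 0.2]
width: -0.0001
gripper_force: 0.0
```

{"api": "apply_moves", "payload": {
  "steps": [0,0,-0.08,0,0,0,-0.08,0,0,0,-0.08,0]
}}

```text
clock: 13.2
position: [0.5328, -0.1396, 0.066]
ee_rot: [-0.0, -0.06, 0.998, 0.0]
contact_force: [1.1, 0.3, -0.8]
width: -0.0001
gripper_force: 0.0
```

{"api": "apply_moves", "payload": {
  "steps": [0,0,-0.07,0,0,0,-0.07,0,0,0,-0.07,0]
}}

```text
clock: 13.45
position: [0.5329, -0.1397, 0.0655]
ee_rot: [0.0, -0.06, 0.998, -0.0]
contact_force: [0.2, -0.3, 1.0]
width: 0.0
gripper_force: 0.8
```

{"api": "apply_moves", "payload": {
  "steps": [0,0,-0.06,0,0,0,-0.06,0,0,0,-0.06,0]
}}

```text
clock: 13.7
position: [0.5329, -0.1397, 0.0651]
ee_rot: [0.0, -0.06, 0.998, -0.0]
contact_force: [-0.0, -0.3, 3.9]
width: -0.0003
gripper_force: 1.9
```

{"api": "apply_moves", "payload": {
  "steps": [0,0,-0.05,0,0,0,-0.05,0,0,0,-0.05,0]
}}

```text
clock: 13.95
position: [0.533, -0.1397, 0.0647]
ee_rot: [0.0, -0.06, 0.998, -0.0]
contact_force: [-0.8, -0.1, 6.2]
width: 0.0001
gripper_force: 2.8
```

Contact with the wheel at z≈0.0655. Press a bit more and sweep cautiously.

{"api": "apply_moves", "payload": {
  "steps": [0,0,-0.02,0,0.2,0.02,-0.02,0,0.4,0.05,-0.02,0,0.4,0.05,-0.02,0]
}}

```text
clock: 14.28
position: [0.5365, -0.1392, 0.0646]
ee_rot: [-0.0, -0.06, 0.998, -0.0]
contact_force: [-2.6, -0.3, 7.0]
width: -0.0004
gripper_force: 3.7
```

{"api": "apply_moves", "payload": {
  "steps": [0.2,0.03,0,0,0.4,0.05,0,0,0.6,0.07,0,0,0.8,0.1,0,0]
}}

```text
clock: 14.62
position: [0.5442, -0.1382, 0.0646]
ee_rot: [-0.001, -0.06, 0.998, -0.0]
contact_force: [-2.0, -0.6, 7.7]
width: -0.0003
gripper_force: 3.8
```

{"api": "apply_moves", "payload": {
  "steps": [0.2,0.03,0,0,0.4,0.05,0,0,0.6,0.07,0,0,0.6,0.07,0,0]
}}

```text
clock: 14.95
position: [0.5507, -0.1375, 0.0646]
ee_rot: [-0.0, -0.06, 0.998, 0.0]
contact_force: [-2.7, 0.7, 7.3]
width: -0.0001
gripper_force: 3.7
```

```bash
python3 - <<'E'
import meas
from h import *
im,c=snap("scene","s5"); r=meas.rect(im,c,.05,h=75); 
im2,c2=snap("top","t5"); r2=meas.rect(im2,c2,.05,h=75)
cv2.imwrite("pics/r5.png",cv2.resize(np.hstack([r,r2]),(800,400))[:,:,::-1])
E
```

```text
(no output)
```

View pics/r5.png

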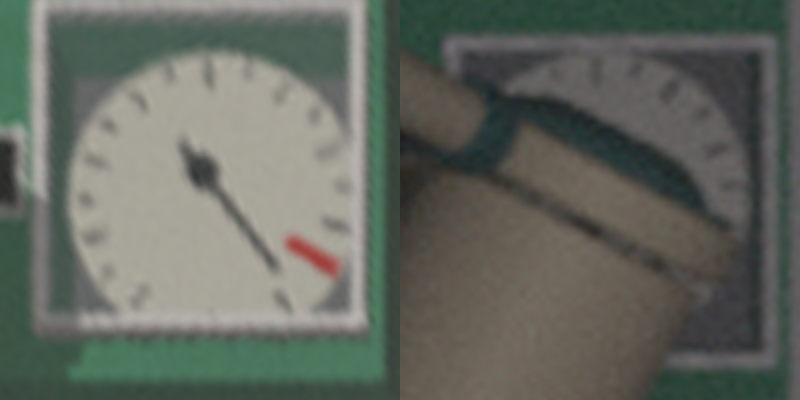

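Left tile (scene): disc centre ≈(210,194), red bar (290,242)–(338,270) → 0.53 rad; needle (202,170)–(275,268) → 0.93 rad; so +0.36 rad came from 18 mm. The arm blocks the top view. The needle floats well above the dial, so I compare angles, not overlap.

{"api": "apply_moves", "payload": {
  "steps": [0,0,0.6,0,-0.5,-0.05,1,0,-1.2,-0.15,1,0,-1.8,-0.22,0.6,0,-1.8,-0.22,0.3,0,-1.8,-0.22,0.1,0,-1.8,-0.22,0.1,0]
}}

```text
clock: 15.63
position: [0.5312, -0.1394, 0.0645]
ee_rot: [-0.002, -0.06, 0.998, 0.001]
contact_force: [-4.2, -0.3, 4.9]
width: 0.0002
gripper_force: 2.7
```

{"api": "apply_moves", "payload": {
  "steps": [0,0,0,0,0,0,0,0]
}}

```text
clock: 15.8
position: [0.5318, -0.1394, 0.0648]
ee_rot: [-0.001, -0.06, 0.998, 0.0]
contact_force: [-3.3, 0.3, 4.4]
width: -0.0
gripper_force: 2.2
```

```bash
sed -i 's/dk=(g<.55\*face)/dk=(g<.72*face)/' meas2.py; F=pics/a1.png python3 meas2.py; F=pics/a1t.png N=top python3 meas2.py; F=pics/s5.png python3 meas2.py; python3 meas2.py
```

```text
scene mark 0.156 (bar 0.196) r 41.3mm | needle 0.915 len 58mm | disc r 55.7 ctr [321. 296.] res 2.6
top mark 0.166 (bar 0.155) r 43.4mm | needle 0.947 len 24mm | disc r 55.1 ctr [304. 295.] res 1.7
scene mark 0.510 (bar 0.558) r 42.3mm | needle 2.231 len 210mm | disc r 55.5 ctr [322. 301.] res 2.4
scene mark 0.523 (bar 0.562) r 42.0mm | needle 2.028 len 200mm | disc r 55.7 ctr [322. 300.] res 2.5
```

{"api": "apply_moves", "payload": {
  "steps": [0,0,-0.08,0,0,0,-0.08,0,0.2,0.02,-0.08,0,0.4,0.05,-0.08,0]
}}

```text
clock: 16.18
position: [0.5367, -0.1388, 0.0647]
ee_rot: [-0.0, -0.06, 0.998, 0.0]
contact_force: [-2.4, 1.6, 7.4]
width: 0.0002
gripper_force: 3.6
```

{"api": "apply_moves", "payload": {
  "steps": [0.2,0.03,0,0,0.4,0.05,0,0,0.6,0.07,0,0,0.8,0.1,0,0,1,0.12,0,0,1.2,0.15,0,0,1.2,0.15,0,0]
}}

```text
clock: 16.77
position: [0.5497, -0.1372, 0.0648]
ee_rot: [0.001, -0.06, 0.998, 0.0]
contact_force: [-2.5, 2.3, 6.3]
width: -0.0004
gripper_force: 3.4
```

```bash
python3 - <<'E'
s=open("meas2.py").read()
s=s.replace('dk=(g<.72*face).astype(np.uint8);','dk=(g<.72*face).astype(np.uint8); yy,xx=np.mgrid[:600,:600]; dk[np.hypot(xx-dc[0],yy-dc[1])>46*4]=0; dk[red>0]=0;')
open("meas2.py","w").write(s)
E
F=pics/a1.png python3 meas2.py; F=pics/a1t.png N=top python3 meas2.py; F=pics/s5.png python3 meas2.py; python3 meas2.py
```

```text
scene mark 0.156 (bar 0.196) r 41.3mm | needle 0.915 len 58mm | disc r 55.7 ctr [321. 296.] res 2.6
top mark 0.166 (bar 0.155) r 43.4mm | needle 0.947 len 24mm | disc r 55.1 ctr [304. 295.] res 1.7
scene mark 0.510 (bar 0.558) r 42.3mm | needle 0.915 len 58mm | disc r 55.5 ctr [322. 301.] res 2.4
scene mark 0.901 (bar 0.881) r 42.0mm | needle 0.915 len 58mm | disc r 55.5 ctr [323. 301.] res 2.6
```

Mark ≈0.89, needle ≈0.92: nearly there. Lift and step back to measure in both views.

{"api": "apply_moves", "payload": {
  "steps": [0,0,0.5,0,0,0,2,0,-1,-2,5,0,-3,-5,8,0,-5,-9,10,0,-7,-13,10,0,-8.5,-16,10,0,-10,-19,10,0]
}}

```text
clock: 17.48
position: [0.4491, -0.3303, 0.1655]
ee_rot: [0.002, -0.06, 0.998, -0.002]
contact_force: [0.2, -0.3, -0.2]
width: 0.0002
gripper_force: 0.0
```

{"api": "apply_moves", "payload": {
  "steps": [0,0,0,0,0,0,0,0,0,0,0,0,0,0,0,0]
}}

```text
clock: 17.82
position: [0.4495, -0.3266, 0.1641]
ee_rot: [0.0, -0.06, 0.998, 0.0]
contact_force: [0.1, -0.3, -0.5]
width: 0.0002
gripper_force: 0.0
```

```bash
cat > m3.py <<'E'
# average 4 pictures of each view; needle angle from line fits, dial from disc/bar
from meas2 import *
for n in("top","scene"):
    c=calibration(n); im=np.mean([get_image(n).astype(float) for _ in range(4)],0).astype(np.uint8)
    cv2.imwrite(f"pics/avg_{n}_{get_state()['clock']:.1f}.png",im[:,:,::-1]); go(im,c,n)
    r=cv2.GaussianBlur(rect(im,c,.05,h=75,k=4),(5,5),0); g=r.max(2).astype(float)
    # darkest-point tracking of the needle: angular profile about the hub at several radii
    face=np.percentile(g[200:400,200:400],60); hubm=cv2.GaussianBlur(g,(0,0),9)[200:400,200:400]; hy,hx=np.unravel_index(hubm.argmin(),hubm.shape); hub=np.array([hx+200,hy+200])
    P=[]
    for rad in np.arange(45,150,5):
        a=np.arange(.6,1.3,.005); v=cv2.remap(g.astype(np.float32),(hub[0]+rad*np.cos(a)).astype(np.float32)[None],(hub[1]+rad*np.sin(a)).astype(np.float32)[None],cv2.INTER_LINEAR)[0]
        w=np.clip(.85*face-v,0,None)
        if w.sum()>0: aa=(w*a).sum()/w.sum(); P.append(hub+rad*np.array([np.cos(aa),np.sin(aa)]))
    P=np.array(P,np.float32); vx,vy,_,_=cv2.fitLine(P,cv2.DIST_HUBER,0,.01,.01).ravel(); vx,vy=(vx,vy) if vy>0 else(-vx,-vy); print("   needle line %.3f hub %s n %d"%(np.arctan2(vy,vx),hub,len(P)))
E
python3 m3.py
```

```text
top mark 0.904 (bar 0.857) r 50.8mm | needle 0.915 len 56mm | disc r 55.2 ctr [304. 295.] res 2.7
   needle line 0.922 hub [313 301] n 21
scene mark 0.907 (bar 0.868) r 42.8mm | needle 0.915 len 58mm | disc r 55.7 ctr [321. 297.] res 2.7
   needle line 0.922 hub [302 257] n 21
```

```bash
cat > m4.py <<'E'
from meas2 import *
import glob
from scipy.optimize import fsolve
def redpx(im,c):
    r=cv2.GaussianBlur(rect(im,c,.048,h=75,k=4),(5,5),0).astype(float); w=np.clip(r[...,0]-1.35*np.maximum(r[...,1],r[...,2]),0,None)
    n,l,st,ce=cv2.connectedComponentsWithStats((w>0).astype(np.uint8)); k=1+np.argmax(st[1:,4]); w[l!=k]=0
    p=np.argwhere(w>0)[:,::-1].astype(float); return p,w[w>0]
rd=lambda f:cv2.imread(f)[:,:,::-1].copy()
c=calibration("scene"); M=[np.average(*redpx(rd(f"pics/{f}.png"),c)[:1],axis=0,weights=redpx(rd(f"pics/{f}.png"),c)[1]) for f in("a1","s3","s4","s5")]
print(np.round(M,1))
M3=[np.mean(M[:3],0),M[3]]
ce=fsolve(lambda x:[np.hypot(*(m-x))-180 for m in M3],[315,295]); print("scene centre",ce,[np.arctan2(*(m-ce)[::-1]).round(3) for m in M3])
def report(n,f,ce):
    p,w=redpx(rd(f),calibration(n)); q=p-ce; R=np.hypot(*q.T)/4; a=np.arctan2(q[:,1],q[:,0])
    print(n,f,"r %.1f..%.1f"%tuple(np.percentile(R,[3,97])),[(lo,round(np.average(a[s],weights=w[s]),3),int(s.sum())) for lo in range(34,58,4) for s in[(R>=lo)&(R<lo+4)] if s.sum()>15],"mean %.3f"%np.average(a,weights=w))
for f in("pics/a1.png","pics/s5.png",sorted(glob.glob("pics/avg_scene*"))[-1]): report("scene",f,ce)
ct=calibration("top"); m=np.average(redpx(rd("pics/a1t.png"),ct)[0],axis=0,weights=redpx(rd("pics/a1t.png"),ct)[1])
a0=np.arctan2(*(M3[0]-ce)[::-1]); ctop=m-180*np.array([np.cos(a0),np.sin(a0)]); print("top centre",ctop)
for f in("pics/a1t.png",sorted(glob.glob("pics/avg_top*"))[-1]): report("top",f,ctop)
E
python3 m4.py
```

```text
[[482.2 315.9]
 [482.4 316. ]
 [482.5 315.9]
 [467.5 377.7]]
scene centre [302.65510615 305.48026729] [np.float64(0.058), np.float64(0.413)]
scene pics/a1.png r 35.7..54.6 [(34, np.float64(0.03), 288), (38, np.float64(0.041), 414), (42, np.float64(0.055), 406), (46, np.float64(0.066), 406), (50, np.float64(0.074), 398), (54, np.float64(0.085), 111)] mean 0.056
scene pics/s5.png r 34.7..55.0 [(34, np.float64(0.383), 344), (38, np.float64(0.394), 391), (42, np.float64(0.407), 391), (46, np.float64(0.422), 418), (50, np.float64(0.43), 433), (54, np.float64(0.443), 165)] mean 0.410
scene pics/avg_scene_18.2.png r 32.5..52.1 [(34, np.float64(0.766), 330), (38, np.float64(0.768), 382), (42, np.float64(0.783), 394), (46, np.float64(0.791), 389), (50, np.float64(0.791), 259)] mean 0.779
top centre [296.77110959 314.44717937]
top pics/a1t.png r 35.4..55.9 [(34, np.float64(0.039), 306), (38, np.float64(0.045), 415), (42, np.float64(0.06), 406), (46, np.float64(0.061), 415), (50, np.float64(0.069), 399), (54, np.float64(0.077), 219)] mean 0.057
top pics/avg_top_18.0.png r 33.1..52.0 [(34, np.float64(0.792), 132), (38, np.float64(0.811), 157), (42, np.float64(0.814), 184), (46, np.float64(0.81), 329), (50, np.float64(0.811), 188)] mean 0.810
```

```bash
cat > m5.py <<'E'
import io,contextlib
with contextlib.redirect_stdout(io.StringIO()):
    from m4 import *
def feats(im,c):
    p,w=redpx(im,c); m=np.average(p,axis=0,weights=w); q=p-m; v=np.linalg.eigh((q*w[:,None]).T@q)[1][:,1]; v*=np.sign(v[0]); return m,np.arctan2(v[1],v[0])
A=lambda q:np.arctan2(q[1],q[0])
for n,fs in(("scene",["a1","s5"]+[f[5:-4] for f in sorted(glob.glob("pics/avg_scene*"))]),("top",["top0","a1t"]+[f[5:-4] for f in sorted(glob.glob("pics/avg_top*"))])):
    F=[feats(rd(f"pics/{f}.png"),calibration(n)) for f in fs]
    def res(x):
        o=[]
        for i,(m,b) in enumerate(F):
            q=m-x; occ=i>1
            o+= [np.sin(A(q)-b)/(.06 if occ else .03)]
            if not(occ and n=="top"): o+=[(np.hypot(*q)-180)/(6 if occ else 3)]
        return o
    s=least_squares(res,[310,300],loss="soft_l1"); print(n,"centre",s.x.round(1),[(f,"ang %.3f bar %.3f r %.1f"%(A(m-s.x),b,np.hypot(*(m-s.x))/4)) for f,(m,b) in zip(fs,F)])
E
python3 m5.py
```

```text
scene centre [310.6 283.9] [('a1', 'ang 0.184 bar 0.196 r 43.6'), ('s5', 'ang 0.539 bar 0.557 r 45.7'), ('avg_scene_18.2', 'ang 0.895 bar 0.872 r 45.9')]
top centre [298.3 294.4] [('top0', 'ang 0.164 bar 0.197 r 44.9'), ('a1t', 'ang 0.170 bar 0.149 r 45.2'), ('avg_top_18.0', 'ang 0.883 bar 0.844 r 51.4')]
```

Dial ≈0.89, needle ≈0.918 in both views: about 1.5 mm more sweep. Go back for a small touch-up.

{"api": "apply_moves", "payload": {
  "steps": [1.8,3.8,0,0,3.6,7.5,0,0,5.4,11.2,0,0,7.2,15,0,0,8.8,18.3,0,0,9.05,18.8,-3,0,9.05,18.8,-6,0,9.05,18.8,-8,0]
}}

```text
clock: 18.88
position: [0.5389, -0.1378, 0.0825]
ee_rot: [-0.001, -0.061, 0.998, 0.0]
contact_force: [-0.2, 0.4, -0.4]
width: -0.0002
gripper_force: 0.0
```

{"api": "apply_moves", "payload": {
  "steps": [0,0,-0.5,0,0,0,-1,0,0,0,-1.4,0,0,0,-1.6,0,0,0,-1.6,0,0,0,-1.6,0]
}}

```text
clock: 19.38
position: [0.54, -0.1402, 0.0692]
ee_rot: [0.001, -0.06, 0.998, -0.0]
contact_force: [-1.0, -0.4, -0.1]
width: -0.0002
gripper_force: 0.0
```

{"api": "apply_moves", "payload": {
  "steps": [0,0,-0.15,0,0,0,-0.3,0,0,0,-0.3,0,0,0,-0.3,0]
}}

```text
clock: 19.72
position: [0.5398, -0.1399, 0.0657]
ee_rot: [0.001, -0.06, 0.998, -0.0]
contact_force: [0.3, -0.8, 1.1]
width: -0.0
gripper_force: 0.9
```

{"api": "apply_moves", "payload": {
  "steps": [0,0,-0.06,0,0,0,-0.12,0,0,0,-0.12,0,0,0,-0.12,0]
}}

```text
clock: 20.05
position: [0.5399, -0.14, 0.0649]
ee_rot: [0.001, -0.06, 0.998, -0.0]
contact_force: [0.6, 0.4, 5.7]
width: -0.0001
gripper_force: 3.1
```

{"api": "apply_moves", "payload": {
  "steps": [0,0,-0.03,0,0.1,0.01,-0.03,0,0.2,0.02,-0.03,0,0.2,0.02,-0.03,0]
}}

```text
clock: 20.38
position: [0.5411, -0.1398, 0.0646]
ee_rot: [-0.0, -0.06, 0.998, -0.0]
contact_force: [-2.9, -0.9, 7.8]
width: 0.0001
gripper_force: 3.8
```

```bash
python3 - <<'E'
import io,contextlib
with contextlib.redirect_stdout(io.StringIO()):
    from m5 import *
ce=np.array([310.6,283.9]); c=calibration("scene")
for im in(rd("pics/s5.png"),np.mean([get_image("scene").astype(float) for _ in range(4)],0).astype(np.uint8)):
    m,b=feats(im,c); print(A(m-ce),b)
print(get_state()["position"],get_state()["contact_force"])
E
```

```text
0.538522022040437 0.5567146685533774
0.9191994085218347 0.9055406182105448
[ 0.54107072 -0.13979     0.06462943] [-2.61637936 -1.1208133   8.42267401]
```

Dial now ≈0.919 against needle ≈0.918. Lift off and withdraw.

{"api": "apply_moves", "payload": {
  "steps": [0,0,0.4,0,0,0,2,0,-1,-2,5,0,-3,-5,8,0,-5,-9,10,0,-7,-13,11,0,-8.5,-16,12,0,-10,-19,12,0]
}}

```text
clock: 21.25
position: [0.4417, -0.3299, 0.1858]
ee_rot: [0.001, -0.06, 0.998, -0.001]
contact_force: [0.1, -0.5, -0.7]
width: -0.0002
gripper_force: 0.0
```

{"api": "apply_moves", "payload": {
  "steps": [0,0,0,0,0,0,0,0,0,0,0,0,0,0,0,0]
}}

```text
clock: 21.58
position: [0.442, -0.327, 0.1831]
ee_rot: [-0.0, -0.06, 0.998, 0.001]
contact_force: [0.6, 0.6, -0.1]
width: -0.0002
gripper_force: 0.0
```

```bash
rm pics/avg_*; python3 m3.py; python3 m5.py; python3 - <<'E'
from h import *
c=calibration("top"); im=cv2.imread(__import__("glob").glob("pics/avg_top*")[0]); h=cv2.cvtColor(im,cv2.COLOR_BGR2HSV)
# bystanders vs first picture; cup rim on the platter (inner/outer contrast)
d=cv2.absdiff(cv2.GaussianBlur(im,(5,5),0),cv2.GaussianBlur(cv2.imread("pics/top0.png"),(5,5),0)).max(2)
for n,(x0,x1,y0,y1) in dict(jar=(160,200,288,318),sauce=(168,212,190,232),plates=(430,505,180,250),pan=(276,338,220,286)).items(): print(n,(d[y0:y1,x0:x1]>25).mean().round(3),end=" ")
ys,xs=np.nonzero(d[220:286,276:338]>20); u,v=xs.mean()+276,ys.mean()+220; print("\ncup change centroid",(u,v),onz(c,u,v,.12)[:2],"pan .587-.589,.026-.028")
E
```

```text
top mark 0.931 (bar 0.833) r 47.4mm | needle 0.940 len 27mm | disc r 55.1 ctr [304. 295.] res 2.1
   needle line 0.926 hub [313 301] n 21
scene mark 0.925 (bar 0.901) r 42.2mm | needle 0.916 len 58mm | disc r 55.8 ctr [321. 297.] res 2.9
   needle line 0.922 hub [302 257] n 21
scene centre [310.2 283.1] [('a1', 'ang 0.188 bar 0.196 r 43.8'), ('s5', 'ang 0.541 bar 0.557 r 45.9'), ('avg_scene_22.0', 'ang 0.915 bar 0.900 r 45.4')]
top centre [298.2 294.9] [('top0', 'ang 0.161 bar 0.197 r 44.9'), ('a1t', 'ang 0.167 bar 0.149 r 45.2'), ('avg_top_21.8', 'ang 0.906 bar 0.826 r 48.8')]
jar 0.0 sauce 0.0 plates 0.0 pan 0.084 
cup change centroid (np.float64(308.9325581395349), np.float64(249.36046511627907)) [0.58875916 0.01747304] pan .587-.589,.026-.028
```

```bash
python3 -c "
from rig import *
print(sign_off())"
```

```text
the job is handed in; nothing more can be done
None
```

The cup stands released near the platter's centre, the red zero mark is within about 0.02 rad of the needle (dial about 0.91–0.92, needle about 0.92), the top view shows the jar, bottle and plates unmoved, the arm is clear, and the job was handed in at about 22 s.

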